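# Clear the tripped hotplate zone and hold in its recessed reset

### The arm

A 6-joint arm with a two-finger parallel gripper is mounted at the origin on the work surface. World frame = base frame: x ahead of the robot, y to its left, z up, the work surface at z = 0. Lengths are in m, angles in rad, forces in N, time in s.
With the tool pointing down it reaches from about 0.225 to 0.725 m from the base axis. Payload 3.1 kg.
Tool frame: the origin (TCP) lies between the finger pads; the fingertips stand 25 mm ahead of it and the grasp point (between the pads) lies 6 mm ahead of it; z points along the fingers, y is the line along which they close (so a half turn about z gives the same grasp; the last joint's range is limited). The gripper opens to 85 mm and grips with 20 to 120 N. Pads are 22 mm wide; open, the fingers measure 114 mm over their backs; the gripper's body (76 mm by 85 mm) begins 54 mm behind the grasp point. The pads swing forward as they close: fully open they stand 13 mm farther back than shut.
Start: joints at [-1.355, 0.048, 0.099, 1.622, 0, 1.443], TCP at [0.177, -0.494, 0.256] pointing down, gripper open.
Joint ranges: [-2.91, 2.91], [-0.99, 1.94], [-1.21, 1.42], [-2.12, 2.29], [-1.49, 1.47], [-3.14, 3.14]. Speed limits (rad/s): [2.79, 2.79, 3.14, 3.14, 3.14, 3.14].

### API

Orientations are given as [roll, pitch, yaw] about the fixed x, y, z axes, in that order (R = Rz(yaw) Ry(pitch) Rx(roll)).
In Python, from plant import bot gives the robot as it stands. The module is installed in compiled form; this text tells all that it offers.
- The arm moves only by the tool carry_out, never from a script. Its argument "steps" is a list of rows, each an object with "fingers": the gripper command: -1 is fully open, 1 is shut, values between are in proportion; "dp": the shift along the tool's x, y, z in cm, a list of three; "angular": the turn, a rotation vector about the tool's x, y, z in rad, a list of three. In form: [{"fingers": fingers, "dp": [dx, dy, dz], "angular": [ax, ay, az]}, ...]. A call has 1 to 12 rows; each row shifts and turns the commanded pose from where the row before left it, along the tool's axes as they then stand; what a row does not reach is not made up. A row lasts 1/12 s, in which the tool goes at most 41.7 mm and 7.16 degrees, less where a joint would pass 70% of its speed; a pose out of reach is approached as far as the arm can. A call is refused whole if a number of a shift passes 4.17 or a number of a turn 0.125, either way. A call with a gripper value outside its range is refused whole. The fingers move at their own pace and stop on an object; "force" is the grip in N (left out, the last holds). Time passes only in rows, so rows that do not move let the fingers close. It gives the time, the measured TCP pose, the force, the opening and the grip force at its end, in the units of the state.
- bot.state(): the state, without advancing time (a new reading comes with each control period).
- bot.read_camera(name): name is "side" or "top"; returns (picture, depth): 480x640x3 uint8, red, green, blue; 480x640 float32, m along the optical axis (not along the pixel's ray), 0 where there is no reading.
- bot.camera_model(name): a dict with "fov_y" (degrees; the focal length in pixels is half the picture's height over the tangent of half this angle, whatever the lens; pixels are square), "cx", "cy" (the principal point, pixels), "dist_coeffs" ([k1, k2, p1, p2, k3] as OpenCV has them; the pictures are not rectified), "position" and "attitude" of the camera in the world. Camera axes: x right, y down, z forward; pixel columns grow to the right and rows downward; lengths in m; the calibration is good to about 2 mm. A picture is of the moment at which its call begins. camera_model takes no time and is no camera call.
- bot.close_job(): hands the job in; it is judged then, once.
The state is a dict: "time": time; "q": joint angles; "dq": joint speeds; "joint_efforts": joint torques, N m; "position": TCP position; "ee_rot": TCP orientation; "wrist_force": force on the tool from outside, world axes, zero at the start; "ft_torque": the same for the moment, N m; "width": finger opening in m; "finger_force": force on a finger pad.
Only numpy, scipy, OpenCV 4.12 (cv2) and the standard library are available. Lean on these libraries where they do the work, as an engineer would, in place of code of your own. Each camera call takes 0.05 s, during which the arm holds its last target. There are 200 camera calls.

### The job

The water-bath pan has boiled dry and tripped the cut-out of the right-hand zone of the hotplate. Slide the pan across the glass, without lifting or tipping it or upsetting the jar that stands in it, until it stands wholly inside the ring of the left-hand zone. Only when the pan stands there, reach the slim steel stylus from the tool stand through the round reset hole in front of the right-hand zone and press the button inside fully down; finish while still holding it down with the stylus in the gripper, leaving the other reset, the other tools and the dish alone.

Things in the scene. Friction and masses are not known exactly. Their poses are not given: they have to be found in the camera images.
- hotplate: Fixed twin-zone hotplate, 270 (x) x 440 (y) x 75 mm high, white, turned up to 12 degrees. Origin: centre of its underside. Its -x side faces the robot (two knobs stand 20 mm out of that face), +y is its left seen from the robot. Level black glass top at z 75 mm, x -70 to +135 mm; in front of it a control strip, top at z 70 mm, x -135 to -70 mm, with two round steel-rimmed reset holes.
- zone_right (a point): Centre, on the glass surface, of the right-hand heating zone (hotplate's -y side): a thin grey ring of 160 mm outer diameter printed on the glass, with a smaller ring of 80 mm inside it. The pan starts here.
- zone_left (a point): Centre, on the glass surface, of the left-hand zone (hotplate's +y side), the same rings, 200 mm from the other centre. It is free.
- pan_base (a point): Centre of the underside of the loose round steel pan (with jar about 0.5 to 0.9 kg): 104 mm diameter at the base, 118 mm at the open rim, 65 mm high, walls 3 mm. Axes are the pan's: z up, the handle points along its own -x. It starts on the right-hand zone, handle roughly towards the robot. It slides easily on the glass (friction about 0.25).
- pan_handle (a point): Where to take the pan's straight black handle: on the handle's axis, 110 mm from the pan's axis, 52 mm above the pan's underside (57 mm above the control strip). The handle is a level bar 16 mm wide and 16 mm high, rigid with the pan, from 75 to 185 mm out along the pan's -x. Axes as the pan's.
- pan: The same steel pan; its origin is the same point as pan_base.
- jar: Amber glass jar with a steel cap, 50 mm diameter, 78 mm high, 0.1 to 0.16 kg, loose, standing upright on the pan's inner floor near the middle (its cap stands about 17 mm above the pan's rim). Origin: centre of its underside, z up. It must stay upright.
- stand: Fixed block of pale wood, 180 (x) x 55 (y) x 60 mm high, in which three tools stand upright in a row along its x, 55 mm apart, each with a shoulder resting on the top of the block. Origin: centre of its underside. The holes are 9 mm wide and 57 mm deep. Which tool stands in which hole changes.
- stylus_grip (a point): Middle of the stylus's knurled handle, where to grip it; 105 mm above the bench at the start. The stylus is loose, upright, all steel, round, 140 mm long, 0.06 kg: from the tip up a shank of 6 mm diameter, 55 mm long (down in the stand at the start), a collar of 16 mm diameter, 5 mm high, resting on the stand, and a handle of 12 mm diameter, 80 mm long. z points up along it.
- stylus_tip (a point): Tip of the stylus's shank, on its axis, 100 mm below stylus_grip.
- stylus: The same stylus; its origin is the tip.
- reset_right_mouth (a point): Centre of the right-hand reset hole (hotplate's -y side) at the surface of the control strip, z up: a vertical round hole of 14 mm diameter with a 2 mm chamfer. The flat top of the white button in it, 12 mm across, lies 22 mm below this point when out. The hole lies 137 mm in front of the right-hand zone's centre (hotplate's -x) and 75 mm to its right (-y).
- reset_right (a joint): Travel of the right-hand reset button: 0 when out, 0.007 m at its stop (fully down), moving straight down. A spring pushes back with 2 N at the start of travel and 4.8 N at the stop; it springs out when let go.
- reset_left_mouth (a point): Centre of the mouth of the left-hand reset hole, alike, on the hotplate's +y side. Not to be used.
- reset_left (a joint): Travel of the left-hand reset button, as the other. Leave it alone.
- screwdriver: Bystander in the stand: a short screwdriver standing shank down, with a fat black fluted handle of 28 mm diameter whose top is 135 mm above the bench. Origin: end of its shank, 10 mm above the bench.
- spatula: Bystander in the stand: a small spatula standing with its dark wooden handle (16 mm diameter) down and its flat steel blade, 20 mm wide, up; top 180 mm above the bench. Origin: lower end, 10 mm above the bench.
- dish: Bystander on the bench to the left of the hotplate: a round covered glass specimen dish, 94 mm diameter, 27 mm high. Origin: centre of its underside.
Mind the look-alikes: they are no part of the job. There is more than one size of the jar; the job needs the smallest.

How it is judged:
By the outcome, as a careful person would: the job done as asked, in the order asked, and still so for the second after the job is handed in, while the arm keeps its last pose, push and grip.
It also fails if it takes over 61 s, if anything falls off the work surface, if the arm or the gripper's body presses on something with over 40 N, if the wrist force passes 120 N, or if a joint passes its speed limit or range.

## Working session

There is one attempt and no reset: what is moved stays moved. The work goes in short steps, Python scripts to look and compute and a tool call to move; the robot and the scene stay as the last step left them, time stands still between calls to the robot, and variables do not carry over. Pictures are saved under pics/ and viewed, at most 10 in all, crops included, and the job is handed in when it is done.

Besides the shell and the picture viewer there is one more tool, called after ">>>" as name([rows], argument=value, ...), one row to a line, values as JSON. carry_out: Moves the arm, as the interface text tells. Its arguments: {"type":"object","properties":{"steps":{"type":"array","items":{"type":"object","properties":{"fingers":{"type":"number"},"dp":{"type":"array","items":{"type":"number"}},"angular":{"type":"array","items":{"type":"number"}}}}},"force":{"type":"number"}},"required":["steps"]}

```bash
mkdir -p pics; cat > h.py <<'E'
import numpy as np, cv2
from scipy.spatial.transform import Rotation as R
from plant import bot
def cam(n):
    m=bot.camera_model(n); f=240/np.tan(np.radians(m["fov_y"])/2)
    K=np.array([[f,0,m["cx"]],[0,f,m["cy"]],[0,0,1]]); a=np.array(m["attitude"],float)
    Rm=a if a.shape==(3,3) else (R.from_euler('xyz',a).as_matrix() if a.size==3 else R.from_quat(a).as_matrix())
    return K,np.array(m["dist_coeffs"],float),np.array(m["position"],float),Rm
def ray(n,px):
    K,d,p,Rm=cam(n); u=cv2.undistortPoints(np.array(px,float).reshape(-1,1,2),K,d).reshape(-1,2)
    return p,np.c_[u,np.ones(len(u))]@Rm.T
def atz(n,px,z):
    p,r=ray(n,px); return p+r*((z-p[2])/r[:,2])[:,None]
def atd(n,px,dep):
    p,r=ray(n,px); return p+r*np.array([dep[int(round(v)),int(round(u))] for u,v in px])[:,None]
def proj(n,P):
    K,d,p,Rm=cam(n); return cv2.projectPoints((np.array(P,float)-p)@Rm,np.zeros(3),np.zeros(3),K,d)[0].reshape(-1,2)
def shot(n,f):
    im,dep=bot.read_camera(n); cv2.imwrite(f"pics/{f}.png",im[:,:,::-1]); np.save(f"pics/{f}.npy",dep); return im,dep
E
python3 - <<'E'
from h import *
print(bot.state())
for n in("top","side"):
    print(bot.camera_model(n)); shot(n,n+"0")
E
```

```text
{'time': 0.0, 'q': array([-1.35480987e+00,  4.87334501e-02,  9.75606243e-02,  1.62197133e+00,
        1.80340705e-06,  1.44303602e+00]), 'dq': array([ 0.00117144, -0.00026172, -0.00011849,  0.00222959, -0.00014359,
        0.00054558]), 'joint_efforts': array([-1.22953243e-03, -3.38777268e+01,  3.20017469e+01,  2.02475052e-02,
       -3.25827823e-04,  2.02512162e-06]), 'position': array([ 0.17682263, -0.49373892,  0.25510741]), 'ee_rot': array([-3.13926419e+00, -3.00932421e-04,  3.43746411e-01]), 'wrist_force': array([ 0.14328931,  0.27056925, -0.26744956]), 'ft_torque': array([-0.04024761, -0.03023838, -0.01760951]), 'finger_force': 0.0, 'width': 0.08505343599525468}
{'fov_y': 51.01133210952584, 'cx': 324.271427831247, 'cy': 234.59587826001737, 'dist_coeffs': array([-0.13977395,  0.        ,  0.        ,  0.        ,  0.        ]), 'position': array([0.44845423, 0.05563332, 1.16312792]), 'attitude': array([-3.00747299,  0.01516897, -1.57991633])}
{'fov_y': 57.13605367992494, 'cx': 316.1765696373048, 'cy': 239.2881939471309, 'dist_coeffs': array([-0.02698004,  0.        ,  0.        ,  0.        ,  0.        ]), 'position': array([ 0.30057511, -0.5709623 ,  0.84105527]), 'attitude': array([-2.37863130e+00, -1.79411033e-03, -4.15707354e-01])}
```

View pics/top0.png

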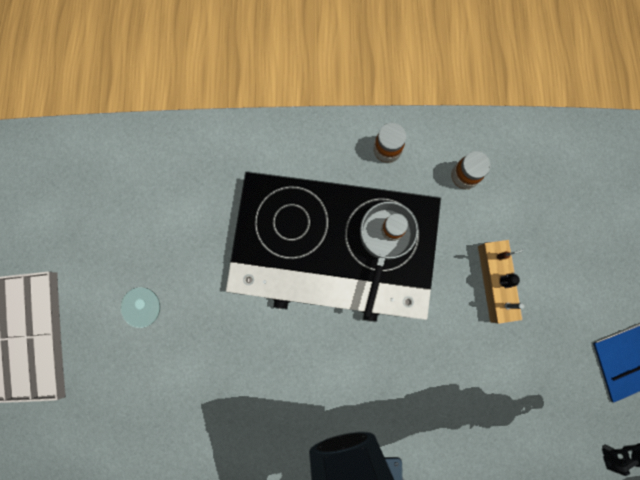

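View pics/side0.png

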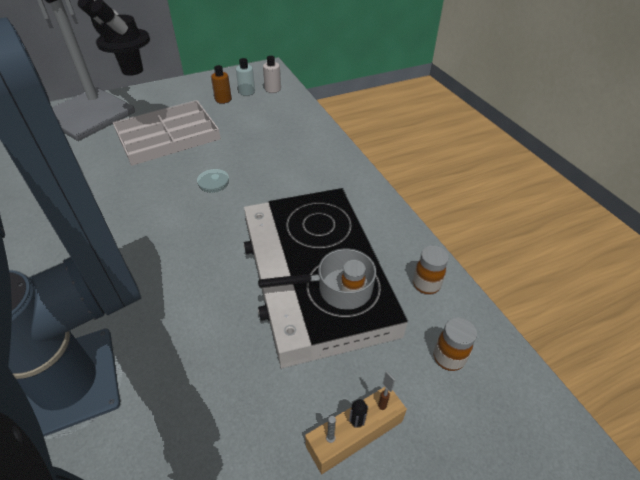

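The top view shows the left ring near (291,222), the right ring near (382,234) with the pan, and the handle running to (371,317). The reset holes are at (408,301) and (249,280). In the stand, the side view shows a grey rod at (331,428), a black fat handle at (359,412), and a brown handle with a blade at (385,400). The grey rod fits the stylus. The smallest jar is the one in the pan; the two bigger ones at (390,142) and (472,168) in the top view are look-alikes. I'll confirm this in enlarged crops.

```bash
python3 - <<'E'
import cv2,numpy as np
t=cv2.imread("pics/top0.png"); s=cv2.imread("pics/side0.png")
cv2.imwrite("pics/c1.png",cv2.resize(t[165:335,225:455],None,fx=3.4,fy=3.4,interpolation=cv2.INTER_CUBIC))
a=cv2.resize(t[235:330,470:535],None,fx=6,fy=6,interpolation=cv2.INTER_CUBIC)
b=cv2.resize(s[370:470,300:410],None,fx=3.6,fy=5.7,interpolation=cv2.INTER_CUBIC)
cv2.imwrite("pics/c2.png",np.hstack([a,b]) if a.shape[0]==b.shape[0] else np.hstack([a,cv2.resize(b,(b.shape[1],a.shape[0]))]))
E
```

```text
(no output)
```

View pics/c1.png

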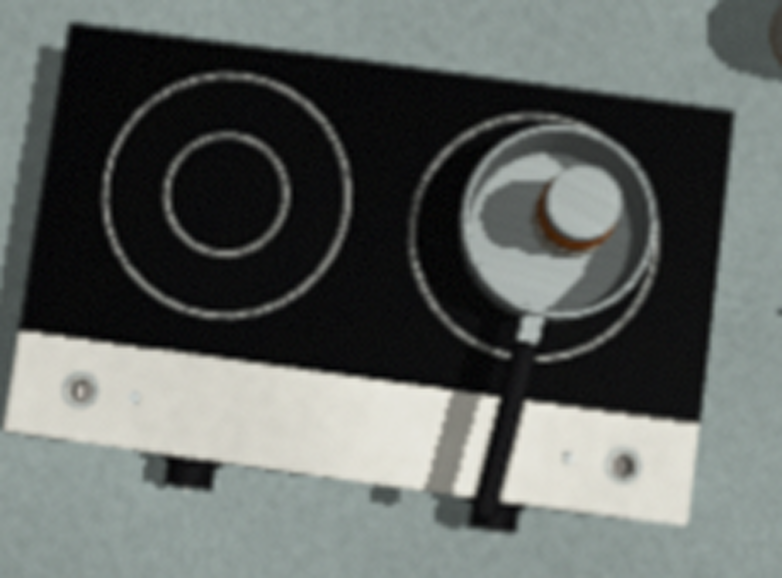

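View pics/c2.png

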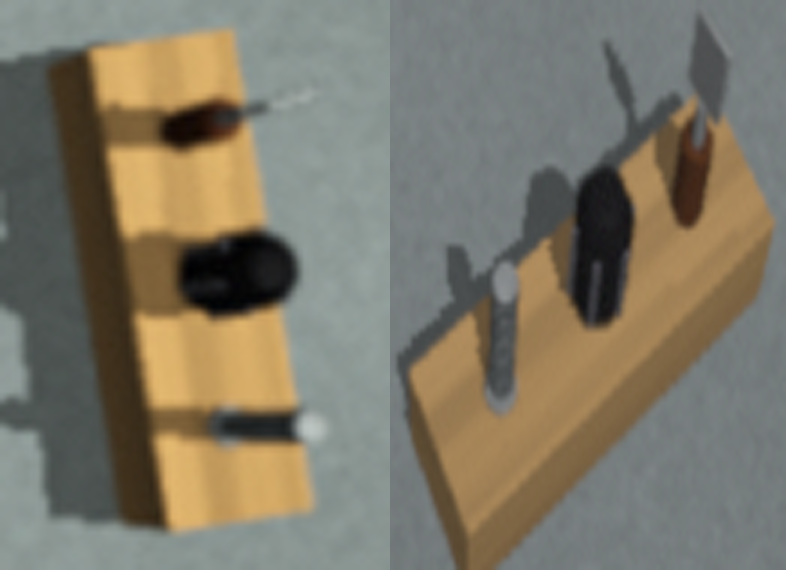

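The crops confirm it: the stylus is the grey knurled rod at the robot-side end of the stand (top view about (522,306)), with the black screwdriver and the spatula farther out. The jar in the pan is the small one.

```bash
cat > m.py <<'E'
from h import *
c=lambda u,v:((u+.5)/3.4-.5+225,(v+.5)/3.4-.5+165)
np.set_printoptions(precision=4,suppress=True)
P={}
for k,u,v,z in[("zl",227.5,195,.075),("zr",534,237,.075),("rim",561,221,.140),("hR",624,465,.07),("hL",80,389,.07),("h1",523,350,.135),("h2",492,490,.135),("jar",583,203,.156)]:
    P[k]=atz("top",[c(u,v)],z)[0]; print(k,P[k])
d=lambda u,v:((u+.5)/6-.5+470,(v+.5)/6-.5+235)
print("sty top",atz("top",[d(313,426)],.145)[0],"collar",atz("top",[d(225,426)],.065)[0],"side",atz("side",[(331.4,419)],.145)[0], "sidecollar",atz("side",[(300+111/3.6-.4,370+400/5.7-.4)],.065)[0])
v=P["zl"]-P["zr"]; print("dist",np.linalg.norm(v),"plate yaw",np.degrees(np.arctan2(-v[0],v[1])))
ang=np.arctan2(-v[0],v[1]); X=np.array([np.cos(ang),np.sin(ang)]);Y=np.array([-np.sin(ang),np.cos(ang)])
print("hR pred",P["zr"][:2]-.137*X-.075*Y)
w=P["h1"]-P["h2"]; print("handle yaw",np.degrees(np.arctan2(w[1],w[0])))
w=P["rim"]-P["h2"]; print("handle yaw via rim",np.degrees(np.arctan2(w[1],w[0])))
D=np.load("pics/top0.npy"); print("depth pts",atd("top",[(408,301),(249,280),(291,222),(522,306),(377,285)],D))
print(atz("top",[d(*p) for p in((163,95),(0,0))],.06))
E
python3 m.py
```

```text
zl [0.6241 0.1423 0.075 ]
zr [ 0.5946 -0.0546  0.075 ]
rim [ 0.5954 -0.0646  0.14  ]
hR [ 0.4483 -0.1093  0.07  ]
hL [0.5001 0.2378 0.07  ]
h1 [ 0.518  -0.0403  0.135 ]
h2 [ 0.4345 -0.0201  0.135 ]
jar [ 0.6038 -0.0762  0.156 ]
sty top [ 0.4351 -0.3324  0.145 ] collar [ 0.4349 -0.3294  0.065 ] side [ 0.4341 -0.3311  0.145 ] sidecollar [ 0.4328 -0.335   0.065 ]
dist 0.19913361409945854 plate yaw -8.53432334316979
hR pred [ 0.448  -0.1084]
handle yaw -13.616438662158435
handle yaw via rim -15.476407500205353
depth pts [[ 0.4492 -0.1125  0.0464]
 [ 0.4991  0.2398  0.0466]
 [ 0.6247  0.1438  0.0717]
 [ 0.4342 -0.3327  0.1457]
 [ 0.4824 -0.0364  0.1366]]
[[ 0.5576 -0.3133  0.06  ]
 [ 0.5939 -0.253   0.06  ]]
```

>>> carry_out([
  {"fingers": -1, "dp": [1.2, -0.9, 0], "angular": [0, 0, -0.12]},
  {"fingers": -1, "dp": [0, 0, 0], "angular": [0, 0, -0.12]},
  {"fingers": -1, "dp": [0, 0, 0], "angular": [0, 0, -0.12]},
  {"fingers": -1, "dp": [0, 0, 0], "angular": [0, 0, -0.12]},
  {"fingers": -1, "dp": [0, 0, 0], "angular": [0, 0, -0.12]},
  {"fingers": -1, "dp": [0, 0, 0], "angular": [0, 0, -0.12]},
  {"fingers": -1, "dp": [0, 0, 0], "angular": [0, 0, -0.12]},
  {"fingers": -1, "dp": [0, 0, 0], "angular": [0, 0, -0.12]},
  {"fingers": -1, "dp": [0, 0, 0], "angular": [0, 0, -0.12]},
  {"fingers": -1, "dp": [0, 0, 0], "angular": [0, 0, -0.12]},
  {"fingers": -1, "dp": [0, 0, 0], "angular": [0, 0, -0.12]},
  {"fingers": -1, "dp": [0, 0, 0], "angular": [0, 0, -0.12]},
], force=60)

```text
time: 1.1
position: [0.1851, -0.4814, 0.2556]
ee_rot: [3.142, -0.001, 1.79]
wrist_force: [-0.5, 0.3, 0.5]
width: 0.0853
finger_force: 0.0
```

>>> carry_out([
  {"fingers": -1, "dp": [0, 0, 0], "angular": [0, 0, -0.12]},
  {"fingers": -1, "dp": [0, 0, 0], "angular": [0, 0, -0.12]},
  {"fingers": -1, "dp": [0, 0, 0], "angular": [0, 0, -0.12]},
  {"fingers": -1, "dp": [0, 0, 0], "angular": [0, 0, -0.12]},
  {"fingers": -1, "dp": [0, 0, 0], "angular": [0, 0, -0.12]},
  {"fingers": -1, "dp": [0, 0, 0], "angular": [0, 0, -0.12]},
  {"fingers": -1, "dp": [0, 0, 0], "angular": [0, 0, -0.12]},
  {"fingers": -1, "dp": [0, 0, 0], "angular": [0, 0, -0.12]},
  {"fingers": -1, "dp": [0, 0, 0], "angular": [0, 0, -0.12]},
  {"fingers": -1, "dp": [0, 0, 0], "angular": [0, 0, -0.025]},
])

```text
time: 1.93
position: [0.1852, -0.4814, 0.2556]
ee_rot: [3.14, -0.001, 2.892]
wrist_force: [0.7, -0.5, 0.3]
width: 0.0856
finger_force: 0.0
```

```bash
cat >> h.py <<'E'
np.set_printoptions(precision=4,suppress=True)
def go(x,y,z,yaw,n=None):
    s=bot.state(); T=R.from_euler('xyz',s["ee_rot"])
    d=T.inv().apply(np.array([x,y,z])-s["position"])*100
    a=(T.inv()*R.from_euler('xyz',[np.pi,0,yaw])).as_rotvec()
    print("t",s["time"],"pos",s["position"],s["ee_rot"],"F",s["wrist_force"],"w",s["width"],"q6",s["q"][5]); print("dp cm",d,"norm",np.linalg.norm(d),"ang",a)
E
python3 -c "
from h import *
go(.489,-.037,.256,2.888)"
```

```text
t 1.9333 pos [ 0.1852 -0.4814  0.2556] [ 3.1404 -0.0006  2.8918] F [ 0.6564 -0.4732  0.2719] w 0.08556485703350983 q6 -1.083950224646721
dp cm [-18.4557  50.576    0.012 ] norm 53.83818904158967 ang [ 0.0012 -0.0006  0.0038]
```

>>> carry_out([
  {"fingers": -1, "dp": [-1.02, 2.81, 0], "angular": [0, 0, 0]},
  {"fingers": -1, "dp": [-1.02, 2.81, 0], "angular": [0, 0, 0]},
  {"fingers": -1, "dp": [-1.02, 2.81, 0], "angular": [0, 0, 0]},
  {"fingers": -1, "dp": [-1.02, 2.81, 0], "angular": [0, 0, 0]},
  {"fingers": -1, "dp": [-1.02, 2.81, 0], "angular": [0, 0, 0]},
  {"fingers": -1, "dp": [-1.02, 2.81, 0], "angular": [0, 0, 0]},
  {"fingers": -1, "dp": [-1.02, 2.81, 0], "angular": [0, 0, 0]},
  {"fingers": -1, "dp": [-1.02, 2.81, 0], "angular": [0, 0, 0]},
  {"fingers": -1, "dp": [-1.02, 2.81, 0], "angular": [0, 0, 0]},
  {"fingers": -1, "dp": [-1.02, 2.81, 0], "angular": [0, 0, 0]},
  {"fingers": -1, "dp": [-1.02, 2.81, 0], "angular": [0, 0, 0]},
  {"fingers": -1, "dp": [-1.02, 2.81, 0], "angular": [0, 0, 0]},
])

```text
time: 2.93
position: [0.3885, -0.1845, 0.2561]
ee_rot: [3.142, -0.0, 2.886]
wrist_force: [1.1, -0.1, -0.6]
width: 0.0854
finger_force: 0.0
```

>>> carry_out([
  {"fingers": -1, "dp": [-1.02, 2.81, 0], "angular": [0, 0, 0]},
  {"fingers": -1, "dp": [-1.02, 2.81, 0], "angular": [0, 0, 0]},
  {"fingers": -1, "dp": [-1.02, 2.81, 0], "angular": [0, 0, 0]},
  {"fingers": -1, "dp": [-1.02, 2.81, 0], "angular": [0, 0, 0]},
  {"fingers": -1, "dp": [-1.02, 2.81, 0], "angular": [0, 0, 0]},
  {"fingers": -1, "dp": [-1.02, 2.81, 0], "angular": [0, 0, 0]},
  {"fingers": -1, "dp": [0, 0, 0], "angular": [0, 0, 0]},
  {"fingers": -1, "dp": [0, 0, 0], "angular": [0, 0, 0]},
])

```text
time: 3.6
position: [0.4896, -0.0368, 0.2557]
ee_rot: [-3.141, -0.001, 2.89]
wrist_force: [0.0, -0.5, 0.3]
width: 0.0854
finger_force: 0.0
```

```bash
python3 -c "
from h import *
go(.489,-.037,.133,2.888)
shot('side','side1');shot('top','top1')
print(proj('side',[[.489,-.037,.127],[.518,-.045,.127],[.425,-.021,.127]]))
im=cv2.imread('pics/side1.png');cv2.imwrite('pics/c3.png',cv2.resize(im[150:350,200:420],None,fx=2.8,fy=2.8,interpolation=cv2.INTER_CUBIC))
"
```

```text
t 3.6 pos [ 0.4896 -0.0368  0.2557] [-3.1412 -0.0014  2.8902] F [ 0.0491 -0.492   0.3145] w 0.08538101990704004 q6 0.03994807852566965
dp cm [ 0.0376 -0.0346 12.2663] norm 12.266381633719888 ang [-0.0004 -0.0014  0.0022]
[[294.5203 280.7799]
 [309.015  279.122 ]
 [262.466  285.0577]]
```

View pics/c3.png

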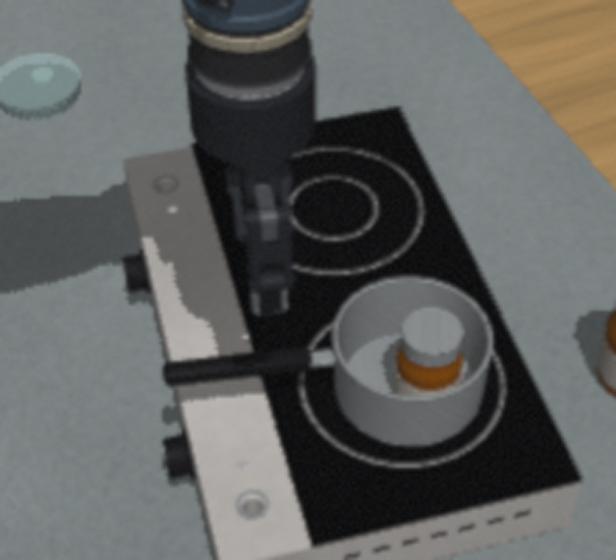

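The open gripper stands above the handle, and the handle axis in the crop at (265,366) matches the prediction. I'll descend and grip.

>>> carry_out([
  {"fingers": -1, "dp": [0, 0, 2], "angular": [0, 0, 0]},
  {"fingers": -1, "dp": [0, 0, 2.5], "angular": [0, 0, 0]},
  {"fingers": -1, "dp": [0, 0, 2.5], "angular": [0, 0, 0]},
  {"fingers": -1, "dp": [0, 0, 2.5], "angular": [0, 0, 0]},
  {"fingers": -1, "dp": [0, 0, 1.8], "angular": [0, 0, 0]},
  {"fingers": -1, "dp": [0, 0, 0.9], "angular": [0, 0, 0]},
  {"fingers": -1, "dp": [0, 0, 0], "angular": [0, 0, 0]},
  {"fingers": 0, "dp": [0, 0, 0], "angular": [0, 0, 0]},
  {"fingers": 0.3, "dp": [0, 0, 0], "angular": [0, 0, 0]},
  {"fingers": 0.5, "dp": [0, 0, 0], "angular": [0, 0, 0]},
  {"fingers": 0.6, "dp": [0, 0, 0], "angular": [0, 0, 0]},
  {"fingers": 0.7, "dp": [0, 0, 0], "angular": [0, 0, 0]},
], force=50)

```text
time: 4.7
position: [0.4903, -0.038, 0.1356]
ee_rot: [3.141, 0.002, 2.889]
wrist_force: [0.0, 4.8, 0.3]
width: 0.0251
finger_force: 0.7
```

>>> carry_out([
  {"fingers": 0.9, "dp": [0, 0, 0], "angular": [0, 0, 0]},
  {"fingers": 1, "dp": [0, 0, 0], "angular": [0, 0, 0]},
  {"fingers": 1, "dp": [0, 0, 0], "angular": [0, 0, 0]},
  {"fingers": 1, "dp": [0, 0, 0], "angular": [0, 0, 0]},
])

```text
time: 5.03
position: [0.4903, -0.0374, 0.1353]
ee_rot: [3.14, 0.002, 2.89]
wrist_force: [0.4, 3.7, 5.6]
width: 0.0152
finger_force: 49.1
```

```bash
python3 -c "
from h import *
go(.5185,.170,.133,2.888)"
```

```text
t 5.0333 pos [ 0.4903 -0.0374  0.1353] [3.14   0.0019 2.8897] F [0.4072 3.7415 5.6311] w 0.015211846237036999 q6 0.0384841681587839
dp cm [ 2.4345 20.784   0.2642] norm 20.927791315734368 ang [0.0016 0.0019 0.0017]
```

>>> carry_out([
  {"fingers": 1, "dp": [0, 0, -0.03], "angular": [0, 0, 0]},
  {"fingers": 1, "dp": [0, 0, 0], "angular": [0, 0, 0]},
  {"fingers": 1, "dp": [0, 0, 0], "angular": [0, 0, 0]},
])

```text
time: 5.28
position: [0.4902, -0.0374, 0.1353]
ee_rot: [3.14, 0.002, 2.889]
wrist_force: [1.2, 3.8, 5.3]
width: 0.0151
finger_force: 49.2
```

>>> carry_out([
  {"fingers": 1, "dp": [0.02, 0.2, 0], "angular": [0, 0, 0]},
  {"fingers": 1, "dp": [0.05, 0.4, 0], "angular": [0, 0, 0]},
  {"fingers": 1, "dp": [0.07, 0.6, 0], "angular": [0, 0, 0]},
  {"fingers": 1, "dp": [0.09, 0.8, 0], "angular": [0, 0, 0]},
  {"fingers": 1, "dp": [0.11, 0.95, 0], "angular": [0, 0, 0]},
  {"fingers": 1, "dp": [0.11, 0.95, 0], "angular": [0, 0, 0]},
  {"fingers": 1, "dp": [0.11, 0.95, 0], "angular": [0, 0, 0]},
  {"fingers": 1, "dp": [0.11, 0.95, 0], "angular": [0, 0, 0]},
  {"fingers": 1, "dp": [0.09, 0.8, 0], "angular": [0, 0, 0]},
  {"fingers": 1, "dp": [0.07, 0.6, 0], "angular": [0, 0, 0]},
  {"fingers": 1, "dp": [0.05, 0.4, 0], "angular": [0, 0, 0]},
  {"fingers": 1, "dp": [0.02, 0.2, 0], "angular": [0, 0, 0]},
])

```text
time: 6.28
position: [0.5007, 0.0361, 0.1351]
ee_rot: [-3.132, 0.003, 2.884]
wrist_force: [-0.6, -7.7, 4.5]
width: 0.0149
finger_force: 49.3
```

```bash
python3 -c "
from h import *
go(.5185,.170,.135,2.888); print(bot.state()['ft_torque'])
shot('side','side2');shot('top','top2')
a=cv2.imread('pics/side2.png')[170:320,230:410];b=cv2.imread('pics/top2.png')[165:315,230:420]
cv2.imwrite('pics/c4.png',np.vstack([cv2.resize(a,(360,300)),cv2.resize(b,(360,284))]) if 0 else np.hstack([cv2.resize(a,(396,330),interpolation=2),cv2.resize(b,(400,330),interpolation=2)]))
"
```

```text
t 6.2833 pos [0.5007 0.0361 0.1351] [-3.1323  0.0031  2.8844] F [-0.5913 -7.7467  4.5055] w 0.014908897863941482 q6 0.2012129128828619
dp cm [ 1.6834 13.4011 -0.1233] norm 13.507011233682675 ang [-0.0093  0.0031 -0.0036]
[-1.5273  0.0031 -0.6269]
```

View pics/c4.png

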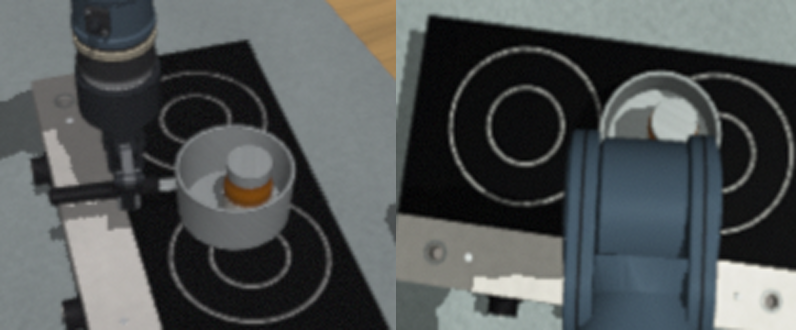

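The pan is flat and the jar upright, about a third of the way across. Continuing.

>>> carry_out([
  {"fingers": 1, "dp": [0.02, 0.2, 0], "angular": [0, 0, 0]},
  {"fingers": 1, "dp": [0.06, 0.5, 0], "angular": [0, 0, 0]},
  {"fingers": 1, "dp": [0.1, 0.8, 0], "angular": [0, 0, 0]},
  {"fingers": 1, "dp": [0.12, 1.0, 0], "angular": [0, 0, 0]},
  {"fingers": 1, "dp": [0.12, 1.0, 0], "angular": [0, 0, 0]},
  {"fingers": 1, "dp": [0.12, 1.0, 0], "angular": [0, 0, 0]},
  {"fingers": 1, "dp": [0.12, 1.0, 0], "angular": [0, 0, 0]},
  {"fingers": 1, "dp": [0.12, 1.0, 0], "angular": [0, 0, 0]},
  {"fingers": 1, "dp": [0.12, 1.0, 0], "angular": [0, 0, 0]},
  {"fingers": 1, "dp": [0.12, 1.0, 0], "angular": [0, 0, 0]},
  {"fingers": 1, "dp": [0.12, 1.0, 0], "angular": [0, 0, 0]},
  {"fingers": 1, "dp": [0.12, 1.0, 0], "angular": [0, 0, 0]},
])

```text
time: 7.38
position: [0.515, 0.1405, 0.1349]
ee_rot: [-3.132, 0.004, 2.883]
wrist_force: [-0.8, -7.8, 4.9]
width: 0.0154
finger_force: 49.3
```

>>> carry_out([
  {"fingers": 1, "dp": [0.12, 1.0, 0], "angular": [0, 0, 0]},
  {"fingers": 1, "dp": [0.1, 0.8, 0], "angular": [0, 0, 0]},
  {"fingers": 1, "dp": [0.06, 0.6, 0], "angular": [0, 0, 0]},
  {"fingers": 1, "dp": [0.04, 0.4, 0], "angular": [0, 0, 0]},
  {"fingers": 1, "dp": [0.02, 0.1, 0], "angular": [0, 0, 0]},
  {"fingers": 1, "dp": [0, 0, 0], "angular": [0, 0, 0]},
  {"fingers": 1, "dp": [0, 0, 0], "angular": [0, 0, 0]},
])

```text
time: 7.97
position: [0.5192, 0.1697, 0.135]
ee_rot: [-3.133, 0.004, 2.884]
wrist_force: [0.7, -5.7, 4.8]
width: 0.0153
finger_force: 49.3
```

```bash
python3 -c "
from h import *
go(.5185,.170,.135,2.888)"
```

```text
t 7.9667 pos [0.5192 0.1697 0.135 ] [-3.1333  0.0039  2.8842] F [ 0.6553 -5.6577  4.8309] w 0.015275303476503375 q6 0.45538214705114094
dp cm [ 0.0728  0.0157 -0.005 ] norm 0.0746155631567823 ang [-0.0083  0.0039 -0.0038]
```

>>> carry_out([
  {"fingers": 0.6, "dp": [0, -0.1, 0], "angular": [0, 0, 0]},
  {"fingers": 0.4, "dp": [0, 0, 0], "angular": [0, 0, 0]},
  {"fingers": 0, "dp": [0, 0, 0], "angular": [0, 0, 0]},
  {"fingers": 0, "dp": [0, 0, 0], "angular": [0, 0, 0]},
  {"fingers": 0, "dp": [0, 0, -1], "angular": [0, 0, 0]},
  {"fingers": 0, "dp": [0, 0, -2], "angular": [0, 0, 0]},
  {"fingers": 0, "dp": [0, 0, -3], "angular": [0, 0, 0]},
  {"fingers": 0, "dp": [0, 0, -3], "angular": [0, 0, 0]},
  {"fingers": 0, "dp": [0, 0, -3], "angular": [0, 0, 0]},
  {"fingers": 0, "dp": [0, 0, -3], "angular": [0, 0, 0]},
  {"fingers": 0, "dp": [0, 0, 0], "angular": [0, 0, 0]},
])

```text
time: 8.88
position: [0.5203, 0.1733, 0.293]
ee_rot: [3.136, 0.012, 2.889]
wrist_force: [0.0, 0.1, 1.5]
width: 0.0426
finger_force: 0.0
```

```bash
python3 -c "
from h import *
go(.434,-.3315,.275,2.888)
shot('side','side3')
"
```

```text
t 8.8833 pos [0.5203 0.1733 0.293 ] [3.1361 0.0115 2.8892] F [0.0006 0.1161 1.543 ] w 0.04260335309199499 q6 0.45155965196533276
dp cm [ -4.2235 -51.0433   1.5645] norm 51.24163254480795 ang [0.0055 0.0115 0.0012]
```

>>> carry_out([
  {"fingers": 0, "dp": [-0.25, -3, 0.09], "angular": [0.003, 0.006, 0]},
  {"fingers": 0, "dp": [-0.25, -3, 0.09], "angular": [0.003, 0.006, 0]},
  {"fingers": 0, "dp": [-0.25, -3, 0.09], "angular": [0, 0, 0]},
  {"fingers": 0, "dp": [-0.25, -3, 0.09], "angular": [0, 0, 0]},
  {"fingers": 0, "dp": [-0.25, -3, 0.09], "angular": [0, 0, 0]},
  {"fingers": 0, "dp": [-0.25, -3, 0.09], "angular": [0, 0, 0]},
  {"fingers": 0, "dp": [-0.25, -3, 0.09], "angular": [0, 0, 0]},
  {"fingers": 0, "dp": [-0.25, -3, 0.09], "angular": [0, 0, 0]},
  {"fingers": 0, "dp": [-0.25, -3, 0.09], "angular": [0, 0, 0]},
  {"fingers": 0, "dp": [-0.25, -3, 0.09], "angular": [0, 0, 0]},
  {"fingers": 0, "dp": [-0.25, -3, 0.09], "angular": [0, 0, 0]},
  {"fingers": 0, "dp": [-0.25, -3, 0.09], "angular": [0, 0, 0]},
])

```text
time: 9.93
position: [0.456, -0.1845, 0.2743]
ee_rot: [-3.136, -0.014, 2.889]
wrist_force: [1.2, 0.9, 0.5]
width: 0.0426
finger_force: 0.0
```

>>> carry_out([
  {"fingers": 0, "dp": [-0.25, -3, 0.09], "angular": [0, 0, 0]},
  {"fingers": 0, "dp": [-0.25, -3, 0.09], "angular": [0, 0, 0]},
  {"fingers": 0, "dp": [-0.25, -3, 0.09], "angular": [0, 0, 0]},
  {"fingers": 0, "dp": [-0.25, -3, 0.09], "angular": [0, 0, 0]},
  {"fingers": 0, "dp": [-0.22, -3, 0.09], "angular": [0, 0, 0]},
  {"fingers": 0, "dp": [0, 0, 0], "angular": [0, 0, -0.1]},
  {"fingers": 0, "dp": [0, 0, 0], "angular": [0, 0, -0.1]},
  {"fingers": 0, "dp": [0, 0, 0], "angular": [0, 0, -0.1]},
  {"fingers": 0, "dp": [0, 0, 0], "angular": [0, 0, -0.1]},
  {"fingers": 0, "dp": [0, 0, 0], "angular": [0, 0, 0]},
  {"fingers": 0, "dp": [0, 0, 0], "angular": [0, 0, 0]},
])

```text
time: 10.85
position: [0.4309, -0.3314, 0.2707]
ee_rot: [3.141, -0.014, -2.997]
wrist_force: [0.7, 0.6, 0.1]
width: 0.0426
finger_force: 0.0
```

```bash
python3 -c "
from h import *
go(.434,-.3315,.111,3.29)
shot('top','top4');shot('side','side4')
a=cv2.imread('pics/top4.png')[165:315,225:415];b=cv2.imread('pics/side4.png')[250:450,260:460]
cv2.imwrite('pics/c5.png',np.hstack([cv2.resize(a,(418,330),interpolation=2),cv2.resize(b,(330,330),interpolation=2)]))
"
```

```text
t 10.85 pos [ 0.4309 -0.3314  0.2707] [ 3.1411 -0.0145 -2.9967] F [0.677  0.6471 0.1083] w 0.04262937503742245 q6 -0.9177855470099975
dp cm [-0.5329 -0.06   15.964 ] norm 15.97302211681539 ang [ 0.0005 -0.0145 -0.0035]
```

View pics/c5.png

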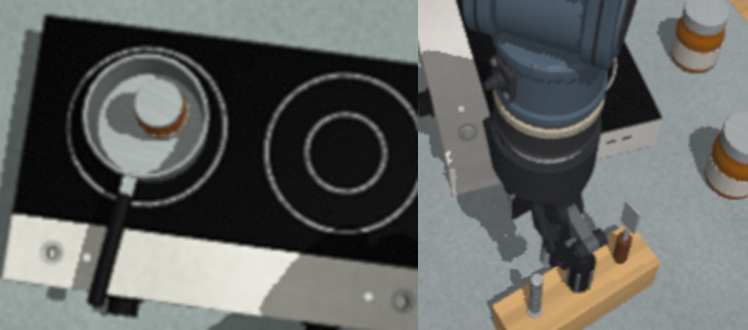

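The pan sits inside the left ring with the jar upright. The gripper is above the stand, with the stylus in view at crop (536,295). I'll correct the small tilt and go down part way.

>>> carry_out([
  {"fingers": 0, "dp": [0, 0, 0], "angular": [0, -0.0145, 0]},
  {"fingers": 0, "dp": [-0.3, -0.05, 2], "angular": [0, 0, 0]},
  {"fingers": 0, "dp": [0, 0, 3], "angular": [0, 0, 0]},
  {"fingers": 0, "dp": [0, 0, 3], "angular": [0, 0, 0]},
  {"fingers": 0, "dp": [0, 0, 1], "angular": [0, 0, 0]},
  {"fingers": 0, "dp": [0, 0, 0], "angular": [0, 0, 0]},
  {"fingers": 0, "dp": [0, 0, 0], "angular": [0, 0, 0]},
  {"fingers": 0, "dp": [0, 0, 0], "angular": [0, 0, 0]},
])

```text
time: 11.62
position: [0.4351, -0.3326, 0.1838]
ee_rot: [-3.138, 0.003, -2.995]
wrist_force: [0.6, -0.3, 0.5]
width: 0.0428
finger_force: 0.0
```

```bash
python3 -c "
from h import *
go(.434,-.3315,.111,3.287)
print(atz('top',[(291.2,217.5)],.14))
shot('side','side5')
b=cv2.imread('pics/side5.png')[350:470,280:420]
cv2.imwrite('pics/c6.png',cv2.resize(b,None,fx=5,fy=5,interpolation=2))
"
```

```text
t 11.6167 pos [ 0.4351 -0.3326  0.1838] [-3.1381  0.0032 -2.9946] F [ 0.5685 -0.2997  0.4716] w 0.04279341568249771 q6 -0.9224385811963948
dp cm [0.1151 0.1545 7.2828] norm 7.28539571610437 ang [-0.0035  0.0032  0.0016]
[[0.6231 0.1379 0.14  ]]
```

View pics/c6.png

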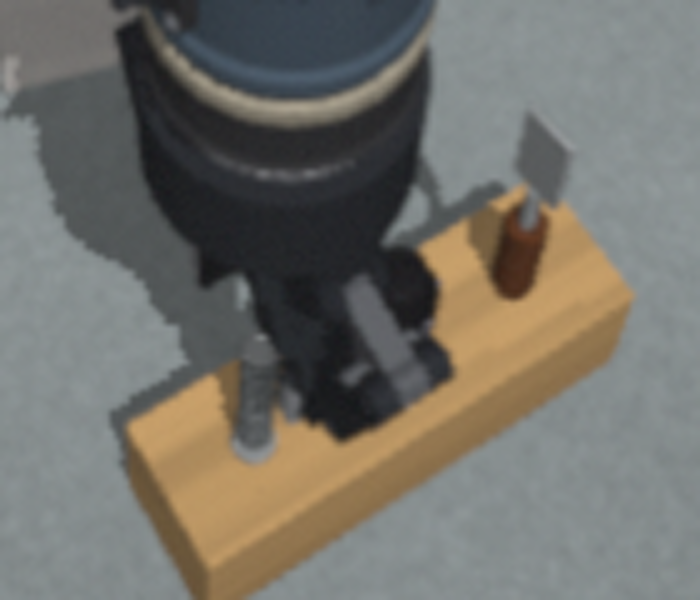

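```bash
python3 -c "
from h import *
s=bot.state();T=R.from_euler('xyz',s['ee_rot']);p=s['position']
L=[p+T.apply(v) for v in([0,0,.02],[0,.0215,.02],[0,-.0215,.02],[0,.03,.02],[0,-.03,.02])]+[np.array([.434,-.3315,.145]),np.array([.434,-.3315,.065])]
P=(proj('side',L)-[280,350])*5;print(P);b=cv2.imread('pics/c6.png')
for i,q in enumerate(P):
    cv2.circle(b,tuple(int(x) for x in q),4,(0,255,255) if i<5 else (255,0,255),-1)
    cv2.putText(b,str(i),tuple(int(x)+5 for x in q),0,.6,(0,255,0),2)
cv2.imwrite('pics/c7.png',b)
"
```

```text
[[265.2343 324.4163]
 [227.2374 267.187 ]
 [304.6201 383.6945]
 [212.5839 245.1054]
 [320.5898 407.7172]
 [257.3391 346.3506]
 [250.9525 437.7619]]
```

View pics/c7.png

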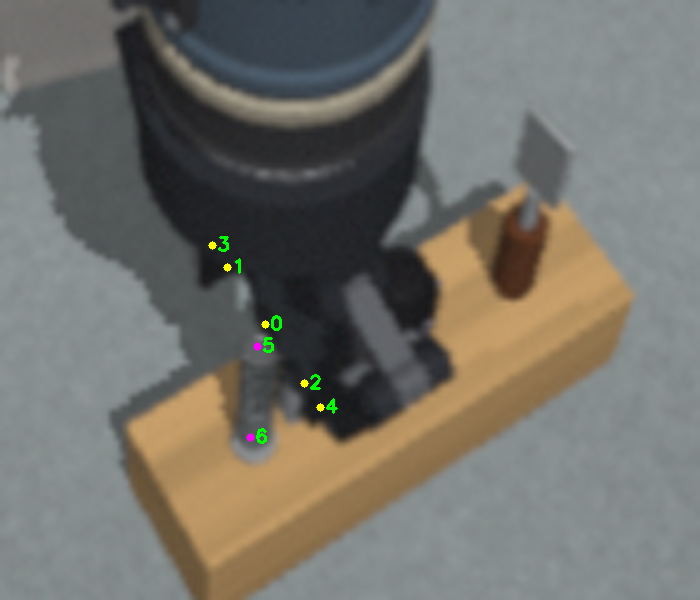

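The projected fingertips straddle the stylus, so I'll descend and grip.

>>> carry_out([
  {"fingers": 0, "dp": [0.06, 0.05, 1.3], "angular": [-0.003, 0.003, 0]},
  {"fingers": 0, "dp": [0, 0, 2], "angular": [0, 0, 0]},
  {"fingers": 0, "dp": [0, 0, 2], "angular": [0, 0, 0]},
  {"fingers": 0, "dp": [0, 0, 1.5], "angular": [0, 0, 0]},
  {"fingers": 0, "dp": [0, 0, 0.5], "angular": [0, 0, 0]},
  {"fingers": 0, "dp": [0, 0, 0], "angular": [0, 0, 0]},
  {"fingers": 0.4, "dp": [0, 0, 0], "angular": [0, 0, 0]},
  {"fingers": 0.6, "dp": [0, 0, 0], "angular": [0, 0, 0]},
  {"fingers": 0.7, "dp": [0, 0, 0], "angular": [0, 0, 0]},
  {"fingers": 0.8, "dp": [0, 0, 0], "angular": [0, 0, 0]},
  {"fingers": 1, "dp": [0, 0, 0], "angular": [0, 0, 0]},
  {"fingers": 1, "dp": [0, 0, 0], "angular": [0, 0, 0]},
], force=60)

```text
time: 12.67
position: [0.4344, -0.332, 0.1103]
ee_rot: [3.141, 0.0, -2.994]
wrist_force: [-1.0, 1.7, 4.9]
width: 0.01
finger_force: 58.4
```

>>> carry_out([
  {"fingers": 1, "dp": [0, 0, 0], "angular": [0, 0, 0]},
  {"fingers": 1, "dp": [0, 0, 0], "angular": [0, 0, 0]},
  {"fingers": 1, "dp": [0, 0, 0], "angular": [0, 0, 0]},
])

```text
time: 12.92
position: [0.4344, -0.332, 0.1103]
ee_rot: [3.142, 0.0, -2.994]
wrist_force: [-0.1, 0.1, 5.7]
width: 0.0107
finger_force: 58.4
```

```bash
python3 -c "
from h import *
go(.434,-.3315,.2,3.287)"
```

```text
t 12.9167 pos [ 0.4344 -0.332   0.1103] [ 3.1415  0.0001 -2.9942] F [-0.0696  0.1365  5.7304] w 0.01074630982263083 q6 -0.922649898050688
dp cm [ 0.0286  0.052  -8.9689] norm 8.969064101141626 ang [0.0001 0.0001 0.0019]
```

>>> carry_out([
  {"fingers": 1, "dp": [0, 0, -0.5], "angular": [0, 0, 0]},
  {"fingers": 1, "dp": [0, 0, -1.5], "angular": [0, 0, 0]},
  {"fingers": 1, "dp": [0, 0, -2], "angular": [0, 0, 0]},
  {"fingers": 1, "dp": [0, 0, -2], "angular": [0, 0, 0]},
  {"fingers": 1, "dp": [0, 0, -2], "angular": [0, 0, 0]},
  {"fingers": 1, "dp": [0, 0, -2], "angular": [0, 0, 0]},
  {"fingers": 1, "dp": [0, 0, 0], "angular": [0, 0, 0]},
  {"fingers": 1, "dp": [0, 0, 0], "angular": [0, 0, 0]},
])

```text
time: 13.58
position: [0.4343, -0.3322, 0.2097]
ee_rot: [-3.142, -0.001, -2.994]
wrist_force: [0.1, 0.3, -0.8]
width: 0.0102
finger_force: 58.5
```

```bash
python3 -c "
from h import *
go(.4482,-.1088,.2,3.287)"
```

```text
t 13.5833 pos [ 0.4343 -0.3322  0.2097] [-3.1415 -0.0005 -2.9944] F [ 0.0779  0.3022 -0.7923] w 0.010237729113533026 q6 -0.9226150267398034
dp cm [-4.6527 21.8979  0.9636] norm 22.407474511601684 ang [-0.0001 -0.0005  0.0018]
```

>>> carry_out([
  {"fingers": 1, "dp": [-0.22, 1.1, 0], "angular": [0, 0, 0]},
  {"fingers": 1, "dp": [-0.46, 2.2, 0], "angular": [0, 0, 0]},
  {"fingers": 1, "dp": [-0.46, 2.2, 0], "angular": [0, 0, 0]},
  {"fingers": 1, "dp": [-0.46, 2.2, 0], "angular": [0, 0, 0]},
  {"fingers": 1, "dp": [-0.46, 2.2, 0], "angular": [0, 0, 0]},
  {"fingers": 1, "dp": [-0.46, 2.2, 0], "angular": [0, 0, 0]},
  {"fingers": 1, "dp": [-0.46, 2.2, 0], "angular": [0, 0, 0]},
  {"fingers": 1, "dp": [-0.46, 2.2, 0], "angular": [0, 0, 0]},
  {"fingers": 1, "dp": [-0.46, 2.2, 0], "angular": [0, 0, 0]},
  {"fingers": 1, "dp": [-0.46, 2.2, 0.5], "angular": [0, 0, 0]},
  {"fingers": 1, "dp": [-0.24, 1.0, 0.5], "angular": [0, 0, 0]},
  {"fingers": 1, "dp": [0, 0, 0], "angular": [0, 0, 0]},
])

```text
time: 14.58
position: [0.4455, -0.1055, 0.1962]
ee_rot: [3.136, -0.006, -2.991]
wrist_force: [0.1, 0.3, -1.3]
width: 0.0101
finger_force: 58.6
```

>>> carry_out([
  {"fingers": 1, "dp": [0, 0, 0], "angular": [0, 0, 0]},
  {"fingers": 1, "dp": [0, 0, 0], "angular": [0, 0, 0]},
])

```text
time: 14.75
position: [0.4467, -0.1087, 0.1983]
ee_rot: [3.14, -0.003, -2.995]
wrist_force: [0.4, 0.0, -0.7]
width: 0.0107
finger_force: 58.6
```

```bash
python3 -c "
from h import *
go(.4482,-.1088,.2,3.287)
shot('side','side6')
p=bot.state()['position'];o=np.array([260,285]);k=7
L=[p-[0,0,.1053],p-[0,0,.0503],[.4482,-.1088,.07]]
P=proj('side',L);print(P,(P-o)*k)
b=cv2.imread('pics/side6.png')[285:360,260:350]
cv2.imwrite('pics/c8.png',cv2.resize(b,None,fx=7,fy=7,interpolation=2))
"
```

```text
t 14.75 pos [ 0.4467 -0.1087  0.1983] [ 3.1395 -0.0032 -2.9949] F [ 0.4443  0.0065 -0.7097] w 0.010700685056718635 q6 -0.5315805231670385
dp cm [-0.142  -0.0275 -0.1709] norm 0.2238421085482489 ang [ 0.0021 -0.0032  0.0013]
[[288.9769 324.2127]
 [287.7222 308.208 ]
 [289.9943 330.2852]] [[202.8385 274.489 ]
 [194.0557 162.4563]
 [209.9598 316.9963]]
```

View pics/c8.png

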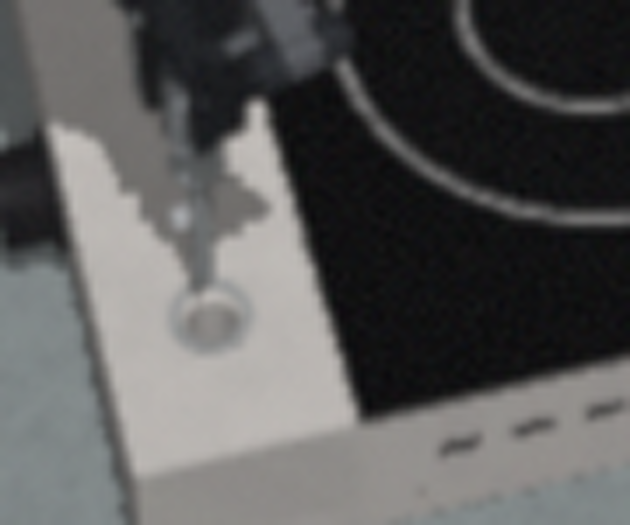

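The hole at crop (209,318) matches its prediction, and the stylus tip is at about (201,283). I'll shift 1.4 mm and enter the hole.

>>> carry_out([
  {"fingers": 1, "dp": [-0.14, -0.02, 0.5], "angular": [0.002, -0.003, 0]},
  {"fingers": 1, "dp": [0, 0, 1], "angular": [0, 0, 0]},
  {"fingers": 1, "dp": [0, 0, 0.4], "angular": [0, 0, 0]},
  {"fingers": 1, "dp": [0, 0, 0], "angular": [0, 0, 0]},
  {"fingers": 1, "dp": [0, 0, 0], "angular": [0, 0, 0]},
  {"fingers": 1, "dp": [0, 0, 0], "angular": [0, 0, 0]},
])

```text
time: 15.3
position: [0.4485, -0.1083, 0.1799]
ee_rot: [3.141, 0.001, -2.995]
wrist_force: [-0.3, -0.6, -0.9]
width: 0.0107
finger_force: 58.6
```

```bash
python3 -c "
from h import *
go(.4482,-.1088,.1463,3.287)
T=R.from_euler('xyz',bot.state()['ee_rot']);print('tip',bot.state()['position']+T.apply([0,0,.1053]))
"
```

```text
t 15.3 pos [ 0.4485 -0.1083  0.1799] [ 3.1413  0.0009 -2.9946] F [-0.3084 -0.6144 -0.9012] w 0.010696442108939384 q6 -0.5298283772545375
dp cm [ 0.0384 -0.049   3.3628] norm 3.3633897659824874 ang [0.0003 0.0009 0.0016]
tip [ 0.4486 -0.1082  0.0746]
```

Aligned within the 4 mm clearance. I'll go in down to the button.

>>> carry_out([
  {"fingers": 1, "dp": [0.02, -0.03, 0.5], "angular": [0, 0, 0]},
  {"fingers": 1, "dp": [0, 0, 0.5], "angular": [0, 0, 0]},
  {"fingers": 1, "dp": [0, 0, 0.5], "angular": [0, 0, 0]},
  {"fingers": 1, "dp": [0, 0, 0.5], "angular": [0, 0, 0]},
  {"fingers": 1, "dp": [0, 0, 0.4], "angular": [0, 0, 0]},
  {"fingers": 1, "dp": [0, 0, 0], "angular": [0, 0, 0]},
  {"fingers": 1, "dp": [0, 0, 0], "angular": [0, 0, 0]},
])

```text
time: 15.88
position: [0.4481, -0.1083, 0.1555]
ee_rot: [3.141, 0.0, -2.994]
wrist_force: [-0.9, 0.4, -0.8]
width: 0.0103
finger_force: 58.6
```

>>> carry_out([
  {"fingers": 1, "dp": [0, 0, 0.3], "angular": [0, 0, 0]},
  {"fingers": 1, "dp": [0, 0, 0.3], "angular": [0, 0, 0]},
  {"fingers": 1, "dp": [0, 0, 0.2], "angular": [0, 0, 0]},
  {"fingers": 1, "dp": [0, 0, 0.1], "angular": [0, 0, 0]},
  {"fingers": 1, "dp": [0, 0, 0], "angular": [0, 0, 0]},
  {"fingers": 1, "dp": [0, 0, 0], "angular": [0, 0, 0]},
])

```text
time: 16.38
position: [0.4489, -0.1087, 0.1477]
ee_rot: [-3.141, 0.002, -2.994]
wrist_force: [-0.5, 0.8, 3.9]
width: 0.0103
finger_force: 58.8
```

>>> carry_out([
  {"fingers": 1, "dp": [0, 0, 0.1], "angular": [0, 0, 0]},
  {"fingers": 1, "dp": [0, 0, 0.1], "angular": [0, 0, 0]},
  {"fingers": 1, "dp": [0, 0, 0], "angular": [0, 0, 0]},
  {"fingers": 1, "dp": [0, 0, 0], "angular": [0, 0, 0]},
])

```text
time: 16.72
position: [0.4489, -0.1087, 0.1457]
ee_rot: [-3.141, 0.002, -2.994]
wrist_force: [-0.2, -0.3, 4.9]
width: 0.0106
finger_force: 59.3
```

>>> carry_out([
  {"fingers": 1, "dp": [0, 0, 0.1], "angular": [0, 0, 0]},
  {"fingers": 1, "dp": [0, 0, 0.1], "angular": [0, 0, 0]},
  {"fingers": 1, "dp": [0, 0, 0], "angular": [0, 0, 0]},
  {"fingers": 1, "dp": [0, 0, 0], "angular": [0, 0, 0]},
])

```text
time: 17.05
position: [0.4493, -0.1087, 0.1453]
ee_rot: [-3.14, 0.004, -2.994]
wrist_force: [-1.5, 1.3, 10.5]
width: 0.0104
finger_force: 60.0
```

>>> carry_out([
  {"fingers": 1, "dp": [0, 0, 0.1], "angular": [0, 0, 0]},
  {"fingers": 1, "dp": [0, 0, 0], "angular": [0, 0, 0]},
  {"fingers": 1, "dp": [0, 0, 0], "angular": [0, 0, 0]},
  {"fingers": 1, "dp": [0, 0, 0], "angular": [0, 0, 0]},
  {"fingers": 1, "dp": [0, 0, 0], "angular": [0, 0, 0]},
  {"fingers": 1, "dp": [0, 0, 0], "angular": [0, 0, 0]},
  {"fingers": 1, "dp": [0, 0, 0], "angular": [0, 0, 0]},
  {"fingers": 1, "dp": [0, 0, 0], "angular": [0, 0, 0]},
])

```text
time: 17.72
position: [0.4495, -0.1088, 0.1451]
ee_rot: [-3.14, 0.005, -2.994]
wrist_force: [-2.0, 1.1, 13.8]
width: 0.0103
finger_force: 60.3
```

```bash
python3 -c "
from plant import bot
print(bot.close_job())"
```

```text
the job is handed in; nothing more can be done
None
```

The job was handed in at about 18 s: the pan stands inside the left-hand ring with its jar upright, and the stylus is held in the right-hand reset hole, pressing the button against its stop with about 14 N; the verdict was not shown.

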